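Sweep the loose nuts into the bench tray

ROBOT

A 6-joint arm with a two-finger parallel gripper is mounted at the origin on a cart in front of the work surface, level with it; the furniture and walls round the work are solid. World frame = base frame: x ahead of the robot, y to its left, z up, the work surface at z = 0. Lengths are in m, angles in rad, forces in N, time in s.
With the tool pointing down it reaches from about 0.3 to 0.85 m from the base axis. Payload 5.4 kg.
Tool frame: the origin (TCP) lies on the centre line of the jaws, within the pads' length; the fingertips stand 14 mm ahead of it and the grasp point (between the pads) lies 5 mm behind it; z points along the fingers, x is the direction in which the jaws open and shut, and the axes are right-handed (so a half turn about z gives the same grasp; the last joint's range is limited). The gripper opens to 85 mm and grips with 20 to 120 N. Pads are 22 mm wide; open, the fingers measure 114 mm over their backs; the gripper's body (76 mm by 85 mm) begins 54 mm behind the grasp point. The pads swing forward as they close: fully open they stand 13 mm farther back than shut.
Start: joints at [0.965, 0.158, 1.597, -0, 1.386, -0.21], TCP at [0.222, 0.531, 0.245] pointing down, gripper open.
Joint ranges: [-2.91, 2.91], [-0.94, 2.29], [0.18, 2.7], [-1.29, 4.43], [0.17, 2.64], [-3, 3]. Speed limits (rad/s): [2.57, 2.57, 3.14, 3.14, 3.14, 3.14].

INTERFACE

Orientations are given as a 3x3 rotation matrix whose columns are the frame's x, y, z axes.
In Python, from rig import sense, grab_frame, camera_params, sign_off gives the robot as it stands.
- The arm moves only by the tool apply_moves, never from a script. Its arguments are lists of equal length, an entry for each row: "gripper": the finger opening in mm, from 0 to 85.4; "delta_pos": the shift along the tool's x, y, z in mm, a list of three; "yaw": the turn about the tool's z in rad. A call has exactly 10 rows; each row shifts and turns the pose as measured when the row begins, along the tool's axes as they then stand; what a row does not reach is not made up. A row lasts 1/8 s, in which the tool goes at most 62.5 mm and 10.7 degrees, less where a joint would pass 70% of its speed; a pose out of reach is approached as far as the arm can. A call with a gripper value outside its range is refused whole. The fingers move at their own pace and stop on an object; "squeeze" is the grip in N (left out, the last holds). Time passes only in rows, so rows that do not move let the fingers close, or fill a call up. It gives the time, the measured TCP pose, the force and the opening at its end, in the units of the state.
- sense(): the state, without advancing time (a new reading comes with each control period).
- grab_frame(name): name is "scene" or "top"; returns the picture (400x640x3 uint8, red, green, blue); there is no depth.
- camera_params(name): a dict with "intrinsics" (3x3 intrinsics, pixels), "T" (4x4, takes a point from camera to world coordinates). Camera axes: x right, y down, z forward; pixel columns grow to the right and rows downward; lengths in m; the calibration is good to about 2 mm. A picture is of the moment at which its call begins. camera_params takes no time and is no camera call.
- sign_off(): hands the job in, once; it reports no verdict.
The state is a dict: "t": time; "joint_positions": joint angles; "joint_vel": joint speeds; "joint_torque": joint torques, N m; "tcp_pos": TCP position; "tcp_rot": TCP orientation; "force": force on the tool from outside, world axes, zero at the start; "torque": the same for the moment, N m; "opening": finger opening in m.
Only numpy, scipy, OpenCV 4.12 (cv2) and the standard library are available. Lean on these libraries where they do the work, as an engineer would, in place of code of your own. Each camera call takes 0.05 s, during which the arm holds its last target.

TASK

Keep the fingers shut and use them like a brush: sweep the three loose steel hex nuts across the table and over the sloping front lip into the open-fronted metal tray, so that each nut ends up lying flat and wholly on the tray's floor, past the lip. Only push the nuts from the side, never pinch or lift them, and leave the black control knob, the battery and the round tin standing where they are.

Things in the scene. Friction and masses are not known exactly. Their poses are not given: they have to be found in the camera images.
- tray: low tray of dark grey steel sheet, fixed to the table. Origin on the table surface under the middle of its flat floor; x points from the open front to the back wall, y to the left, z up. Floor 2 mm high, x -45 to +45 mm, y -100 to +100 mm. Walls 22 mm high, 3 mm thick, on the left, right and back. In front a sloping lip as wide as the tray rises without a step from the table (x -65 mm) to the floor (x -45 mm).
- tray_mouth (a point): middle of the lip's front edge, on the table surface, 65 mm in front of the tray's origin; axes as the tray's
- nut_a: steel hex nut, 22 mm across the flats, 26 mm across the corners, 10 mm high, about 30 g (one of two this size); origin at the centre of its underside, z axis up through the hole; starts flat on the table
- nut_b: steel hex nut, 22 mm across the flats, 26 mm across the corners, 10 mm high, about 30 g (one of two this size); origin at the centre of its underside, z axis up through the hole; starts flat on the table
- nut_c: steel hex nut, 18 mm across the flats, 20 mm across the corners, 8 mm high, about 18 g (the small one); origin at the centre of its underside, z axis up through the hole; starts flat on the table
- black_knob: loose black control knob, 27 mm across and 19 mm high, among the nuts: to be left alone; origin at the centre of its underside
- battery: small block battery lying left of the tray, 51 x 26 x 18 mm: to be left alone; origin at the centre of its underside
- tin: round flat tin with a yellow lid, 56 mm across and 23 mm high, right of the tray: to be left alone; origin at the centre of its underside

How it is judged:
By the outcome, as a careful person would: the job done as asked, in the order asked, and still so for the second after the job is handed in, with the robot touching nothing.
It also fails if it takes over 72 s, if anything falls off the work surface, if the arm or the gripper's body presses on something with over 40 N, if the wrist force passes 120 N, or if a joint passes its speed limit or range.

## Working session

There is one attempt and no reset: what is moved stays moved. The work goes in short steps, Python scripts to look and compute and a tool call to move; the robot and the scene stay as the last step left them, time stands still between calls to the robot, and variables do not carry over. Pictures are saved under pics/ and viewed, and the job is handed in when it is done.

Besides the shell and the picture viewer there is one more tool, called after "Emit:" by a JSON object that holds its "name" and its "arguments". apply_moves: Moves the arm, as the interface text tells. Its arguments: {"type":"object","properties":{"gripper":{"type":"array"},"delta_pos":{"type":"array"},"yaw":{"type":"array"},"squeeze":{"type":"number"}},"required":["gripper","delta_pos","yaw"]}

```bash
mkdir -p pics; ls; python3 - <<'E'
from rig import *
import cv2,numpy as np
s=sense();print(s['t'],s['tcp_pos'],s['tcp_rot'],s['opening'])
for n in('scene','top'):
    im=grab_frame(n);cv2.imwrite(f'pics/{n}0.png',im[:,:,::-1]);p=camera_params(n);print(n,p['intrinsics'],p['T'])
E
```

```text
pics
0.0 [0.22136034 0.5300493  0.24429495] [[ 3.85559989e-01  9.22682099e-01 -1.11300606e-03]
 [ 9.22680887e-01 -3.85561359e-01 -1.55533768e-03]
 [-1.86421436e-03 -4.27273442e-04 -9.99998171e-01]] 0.08541104640256955
scene [[408.22415577   0.         314.35406125]
 [  0.         408.22415577 195.77019321]
 [  0.           0.           1.        ]] [[ 0.76754232 -0.37855173  0.51727882  0.09556746]
 [-0.64086839 -0.46943715  0.60738494 -0.54983   ]
 [ 0.01290328 -0.79770129 -0.60291472  0.57401161]
 [ 0.          0.          0.          1.        ]]
top [[479.01987095   0.         311.74778956]
 [  0.         479.01987095 195.79028706]
 [  0.           0.           1.        ]] [[-0.01183464 -0.99383596  0.11022718  0.39051365]
 [-0.99985099  0.0103761  -0.0137964   0.00218224]
 [ 0.01256763 -0.11037403 -0.99381066  1.13330759]
 [ 0.          0.          0.          1.        ]]
```

View pics/top0.png

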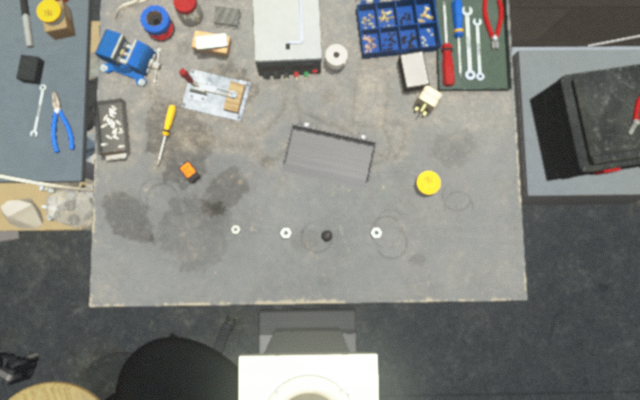

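View pics/scene0.png

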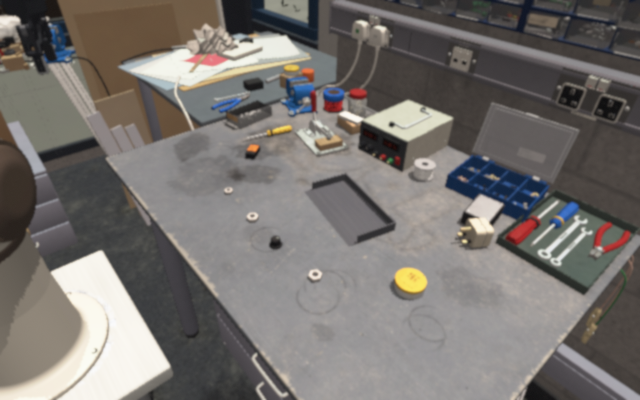

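The top view shows the nuts at about (235,229), (286,233) and (376,233), and the knob at (326,236). The tray is around (330,153), its open front facing the robot. The battery is at (189,171) and the tin at (428,183).

```bash
cat > h.py <<'E'
from rig import *
import cv2,numpy as np
def ray(n,u,v,z):
    p=camera_params(n);K=np.array(p['intrinsics']);T=np.array(p['T'])
    d=T[:3,:3]@np.linalg.inv(K)@[u,v,1];o=T[:3,3];return o+d*(z-o[2])/d[2]
def proj(n,P):
    p=camera_params(n);K=np.array(p['intrinsics']);T=np.linalg.inv(np.array(p['T']))
    q=K@(T[:3,:3]@np.array(P)+T[:3,3]);return q[:2]/q[2]
def nuts(im,n='top',roi=None):
    # bright blobs
    x0,y0,x1,y1=roi or (140,120,460,290)
    g=im.min(axis=2).astype(np.uint8).copy()
    m=(g>185).astype(np.uint8);k=np.zeros_like(m);k[y0:y1,x0:x1]=1;m*=k
    m=cv2.morphologyEx(m,cv2.MORPH_CLOSE,np.ones((5,5)))
    c,l,st,ce=cv2.connectedComponentsWithStats(m)
    return [(ce[i].round(1),st[i][4],ray(n,*ce[i],0.009)[:2].round(4)) for i in range(1,c) if st[i][4]>15]
E
python3 - <<'E'
from h import *
im=cv2.imread('pics/top0.png')[:,:,::-1]
for r in nuts(im):print(r)
im2=cv2.imread('pics/scene0.png')[:,:,::-1]
for r in nuts(im2,'scene',(200,170,340,300)):print(r)
g=im.max(axis=2)
for nm,m,z in(('knob',g<70,.015),('dark',None,0)):
    if m is None: continue
    m=m.astype(np.uint8);c,l,st,ce=cv2.connectedComponentsWithStats(m)
    for i in range(1,c):
        if st[i][4]>20 and 150<ce[i][0]<450 and 120<ce[i][1]<280:print(nm,ce[i],st[i],ray('top',*ce[i],z)[:2])
hsv=cv2.cvtColor(im,cv2.COLOR_RGB2HSV)
m=((hsv[...,1]>150)&(hsv[...,2]>120)).astype(np.uint8);c,l,st,ce=cv2.connectedComponentsWithStats(m)
for i in range(1,c):
    if st[i][4]>20 and 150<ce[i][0]<450 and 120<ce[i][1]<280:print('col',ce[i],st[i],ray('top',*ce[i],.02)[:2])
cv2.imwrite('pics/tray0.png',cv2.resize(cv2.cvtColor(im,cv2.COLOR_RGB2BGR)[110:200,265:395],None,fx=6,fy=6,interpolation=cv2.INTER_CUBIC))
E
```

```text
(array([306.1, 124. ]), np.int32(19), array([ 0.6888, -0.0019]))
(array([362.9, 136.4]), np.int32(17), array([ 0.6572, -0.1377]))
(array([161.4, 147.7]), np.int32(54), array([0.6341, 0.3428]))
(array([235.2, 229. ]), np.int32(63), array([0.4389, 0.1666]))
(array([285.5, 232.1]), np.int32(102), array([0.4302, 0.0489]))
(array([376.1, 232.2]), np.int32(100), array([ 0.4277, -0.1635]))
(array([252. , 215.5]), np.int32(54), array([0.4308, 0.0496]))
(array([314.8, 273.7]), np.int32(95), array([ 0.4291, -0.163 ]))
col [165.41666667 132.83333333] [163 131   6   5  24] [0.66734024 0.33088803]
col [187.44       169.43333333] [180 162  16  16 150] [0.57922772 0.27753065]
col [427.88405797 182.61594203] [417 172  23  23 414] [ 0.54232934 -0.28691925]
```

View pics/tray0.png

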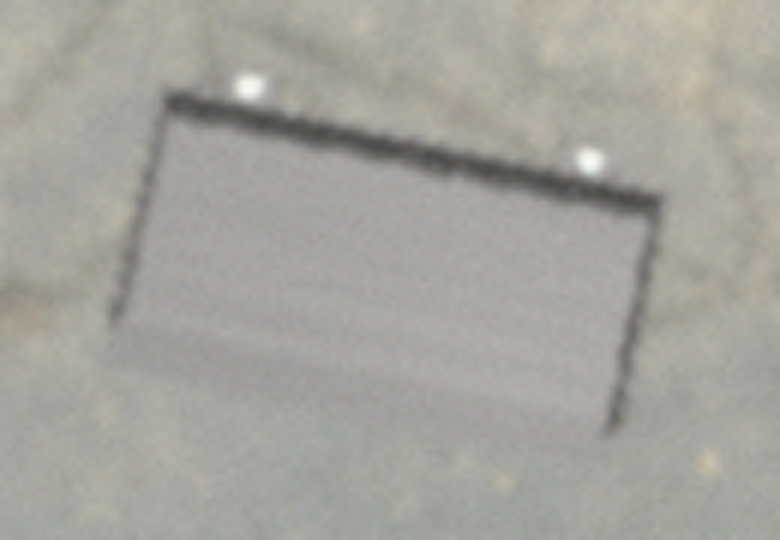

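The zoomed view shows the tray's back outer corners at (292.5,125.8) and (375.3,142.5). The side walls end in front at (284.2,164.2) and (366.7,182), and the lip is the darker strip in front of them.

```bash
python3 - <<'E'
from h import *
im=cv2.imread('pics/top0.png')[:,:,::-1]
BL,BR,FL,FR=[ray('top',u,v,z)[:2] for u,v,z in((292.5,125.8,.022),(375.3,142.5,.022),(284.2,164.2,.022),(366.7,182,.022))]
print(BL,BR,FL,FR,np.linalg.norm(BL-BR),np.linalg.norm(FL-FR),np.linalg.norm(BL-FL),np.linalg.norm(BR-FR))
yv=(BL-BR)+(FL-FR);yv/=np.linalg.norm(yv);xv=np.array([yv[1],-yv[0]])
c=(BL+BR+FL+FR)/4
print('x',xv,np.degrees(np.arctan2(xv[1],xv[0])),'c',c, 'mouth',c-xv*.065, 'floor corners')
np.savez('tray.npz',c=c,x=xv,y=yv)
for n in((.4389,.1666),(.4302,.0489),(.4277,-.1635)):
    d=np.array(n)-c;print('nut tray frame',d@xv,d@yv)
for P in[(-45,100),(-45,-100),(45,-100),(45,100)]:
    q=c+xv*P[0]/1e3+yv*P[1]/1e3;print(P,q,proj('scene',[*q,.002]))
g=im.max(axis=2)[215:255,310:345];print(g.min())
m=np.zeros(im.shape[:2],np.uint8);m[215:255,310:345]=g<95
ys,xs=np.nonzero(m);print(xs.min(),xs.max(),ys.min(),ys.max(),'knob',ray('top',xs.mean(),ys.mean(),.014)[:2])
im2=cv2.imread('pics/scene0.png')[:,:,::-1]
g=im2.max(axis=2)[225:260,255:300];ys,xs=np.nonzero(g<80);print('knob scene',xs.mean()+255,ys.mean()+225,ray('scene',xs.mean()+255,ys.mean()+225,.01)[:2])
E
```

```text
[0.6812537  0.03042895] [ 0.63914067 -0.16522007] [0.58913431 0.05060724] [ 0.54496633 -0.14251373] 0.20013007701080918 0.19810734240823352 0.0943034686266271 0.09687303607359182
x [ 0.97624675 -0.21666168] -12.51303246956379 c [ 0.61362375 -0.0566744 ] mouth [ 0.55016771 -0.04259139] floor corners
nut tray frame -0.2189485005048506 0.18011496963387705
nut tray frame -0.2019407679532822 0.0633257705037592
nut tray frame -0.15836244481721592 -0.14457069351775462
(-45, 100) [0.59135881 0.05070005] [309.40988999 190.15049114]
(-45, -100) [ 0.54802648 -0.1445493 ] [354.01907756 242.65505465]
(45, -100) [ 0.63588869 -0.16404885] [390.46799989 229.35980709]
(45, 100) [0.67922102 0.0312005 ] [342.2172851  180.49551244]
69
322 331 231 240 knob [ 0.41976711 -0.04484708]
knob scene 275.0934579439252 243.16822429906543 [ 0.41895347 -0.052405  ]
```

```bash
cat >> h.py <<'E'
tr=np.load('tray.npz');C=tr['c'];X=tr['x'];Y=tr['y']
def T2W(a,b): return C+X*a/1e3+Y*b/1e3
def W2T(p): d=np.array(p)[:2]-C; return np.array([d@X,d@Y])*1e3
def plan(nut,goal,gap=40):
    """nut world, goal tray mm: start tcp, push angle and the needed yaw"""
    s=sense();R=np.array(s['tcp_rot']);p=np.array(s['tcp_pos'])
    g=T2W(*goal);d=g-np.array(nut);L=np.linalg.norm(d);d/=L
    phi=np.arctan2(R[1,1],R[0,1]);want=np.arctan2(d[1],d[0])
    yaw=-(want-phi);st=np.array(nut)-d*gap/1e3
    x=np.array([-d[1],d[0]]);e=st-p[:2]
    print('t',s['t'],'yaw',yaw.round(3),'pushdeg',np.degrees(want).round(1),'L',(L*1e3).round(1),'after yaw: dx',(e@x*1e3).round(1),'dy',(e@d*1e3).round(1),'z now',(p[2]*1e3).round(1))
E
python3 - <<'E'
from h import *
plan((.4389,.1666),(12,48))
E
```

```text
t 0.1 yaw 0.342 pushdeg -42.3 L 266.1 after yaw: dx -122.6 dy 365.5 z now 244.4
```

Emit:
{"name": "apply_moves", "arguments": {"gripper": [0, 0, 0, 0, 0, 0, 0, 0, 0, 0], "delta_pos": [[0, 0, 0], [0, 0, 0], [-16, 48, 10], [-16, 48, 15], [-16, 48, 15], [-16, 48, 15], [-16, 48, 15], [-16, 48, 15], [-16, 48, 15], [-10, 29, 15]], "yaw": [0.17, 0.17, 0, 0, 0, 0, 0, 0, 0, 0], "squeeze": 30}}

```text
t: 1.35
tcp_pos: [0.4094, 0.1832, 0.1242]
tcp_rot: [[0.676, 0.737, -0.002], [0.737, -0.676, -0.003], [-0.003, 0.001, -1.0]]
force: [0.4, -0.2, 0.6]
opening: -0.0002
```

```bash
python3 - <<'E'
from h import *
plan((.4389,.1666),(12,48))
print(sense()['opening'],sense()['force'])
E
```

```text
t 1.35 yaw -0.004 pushdeg -42.3 L 266.1 after yaw: dx 7.6 dy -7.0 z now 124.2
-0.00015232148901205887 [ 0.44993773 -0.21275344  0.62020649]
```

Emit:
{"name": "apply_moves", "arguments": {"gripper": [0, 0, 0, 0, 0, 0, 0, 0, 0, 0], "delta_pos": [[7, -7, 25], [0, 0, 25], [0, 0, 20], [0, 0, 15], [0, 0, 10], [0, 0, 6], [0, 0, 3], [0, 0, 1], [0, 0, 0], [0, 0, 0]], "yaw": [0, 0, 0, 0, 0, 0, 0, 0, 0, 0]}}

```text
t: 2.6
tcp_pos: [0.4102, 0.1905, 0.0154]
tcp_rot: [[0.68, 0.733, -0.001], [0.733, -0.68, -0.003], [-0.003, 0.001, -1.0]]
force: [0.7, 0.3, -0.3]
opening: 0.0
```

```bash
python3 - <<'E'
from h import *
plan((.4389,.1666),(12,48))
print(sense()['force'])
im=grab_frame('scene');cv2.imwrite('pics/s1.png',cv2.resize(im[150:270,170:330,::-1],None,fx=4,fy=4,interpolation=cv2.INTER_CUBIC))
E
```

```text
t 2.6 yaw -0.01 pushdeg -42.3 L 266.1 after yaw: dx 1.7 dy -2.7 z now 15.4
[ 0.67775166  0.29025052 -0.3273134 ]
```

View pics/s1.png

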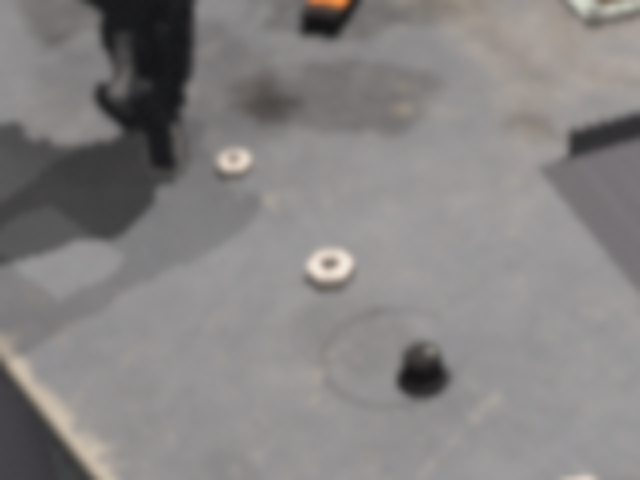

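Nut c is at (233,160) in the zoomed view and the closed fingertips at (165,160), about 17 mm short of it. I'll push in short stages.

Emit:
{"name": "apply_moves", "arguments": {"gripper": [0, 0, 0, 0, 0, 0, 0, 0, 0, 0], "delta_pos": [[1.7, 4, -2], [0, 7, 0], [0, 8, 0], [0, 10, 0], [0, 10, 0], [0, 10, 0], [0, 10, 0], [0, 10, 0], [0, 8, 0], [0, 0, 0]], "yaw": [0.01, 0, 0, 0, 0, 0, 0, 0, 0, 0]}}

```text
t: 3.9
tcp_pos: [0.4723, 0.1344, 0.018]
tcp_rot: [[0.689, 0.725, 0.0], [0.725, -0.689, -0.003], [-0.002, 0.002, -1.0]]
force: [1.2, 0.9, 0.7]
opening: -0.0001
```

```bash
cat >> h.py <<'E'
def rel(nut):
    s=sense();R=np.array(s['tcp_rot']);e=np.array(nut)-s['tcp_pos'][:2]
    print('nut rel tool x,y mm',(e@R[:2,0]*1e3).round(1),(e@R[:2,1]*1e3).round(1),'tcp',np.array(s['tcp_pos']).round(4),'trayframe tcp',W2T(s['tcp_pos']).round(1),'phi',np.degrees(np.arctan2(R[1,1],R[0,1])).round(1),'F',np.array(s['force']).round(1))
def look(name,roi,sc=4,n='scene',nr=None):
    im=grab_frame(n);x0,y0,x1,y1=roi
    cv2.imwrite(f'pics/{name}.png',cv2.resize(im[y0:y1,x0:x1,::-1],None,fx=sc,fy=sc,interpolation=cv2.INTER_CUBIC))
    for c,a,p in nuts(im,n,nr or roi): print(c,a,p,'tray',W2T(p).round(1))
    return im
E
python3 - <<'E'
from h import *
im=look('s2',(170,150,330,270))
for c,a,p in nuts(im,'scene',(170,150,330,270)): rel(p)
E
```

```text
[252.5 216. ] 42 [0.4306 0.0475] tray [-201.2   62. ]
nut rel tool x,y mm -91.7 30.0 tcp [0.472  0.1346 0.0179] trayframe tcp [-179.8  156.1] phi -43.5 F [-0.1  1.1  0.6]
```

View pics/s2.png

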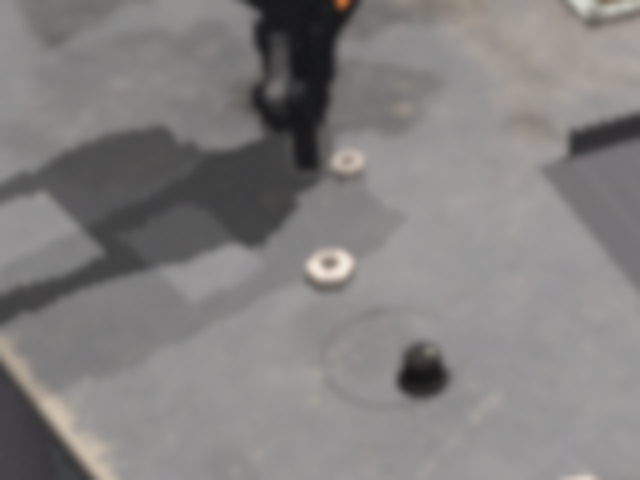

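```bash
python3 - <<'E'
from h import *
p=ray('scene',170+347/4,150+159/4,.008)[:2];print(p,W2T(p));rel(p);plan(p,(12,48),0)
p=ray('scene',170+308/4,150+168/4,.004)[:2];rel(p)
E
```

```text
[0.49127377 0.12286847] [-158.3438358   148.76959574]
nut rel tool x,y mm 4.8 22.1 tcp [0.472  0.1346 0.0179] trayframe tcp [-179.8  156.1] phi -43.5 F [-0.1  1.1  0.6]
t 3.95 yaw -0.007 pushdeg -43.1 L 197.9 after yaw: dx 4.6 dy 22.1 z now 17.9
nut rel tool x,y mm -0.5 -0.2 tcp [0.472  0.1346 0.0179] trayframe tcp [-179.8  156.1] phi -43.5 F [-0.1  1.1  0.6]
```

Emit:
{"name": "apply_moves", "arguments": {"gripper": [0, 0, 0, 0, 0, 0, 0, 0, 0, 0], "delta_pos": [[0, -4, 0], [6, 0, 0], [0, 4, 0], [0, 8, 0], [0, 10, 0], [0, 10, 0], [0, 10, 0], [0, 10, 0], [0, 8, 0], [0, 0, 0]], "yaw": [0, 0, 0, 0, 0, 0, 0, 0, 0, 0]}}

```text
t: 5.2
tcp_pos: [0.5199, 0.0979, 0.0179]
tcp_rot: [[0.688, 0.725, -0.0], [0.725, -0.688, -0.003], [-0.002, 0.002, -1.0]]
force: [-0.5, 0.2, 0.3]
opening: -0.0001
```

```bash
python3 - <<'E'
from h import *
im=look('s3',(210,130,370,250))
rel([0.5,0.1])
E
```

```text
[308.6 137.9] 203 [0.7414 0.2375] tray [ 61.  314.9]
[252.  215.4] 52 [0.431  0.0499] tray [-201.4   64.5]
nut rel tool x,y mm -12.1 -15.4 tcp [0.5195 0.0982 0.0178] trayframe tcp [-125.5  130.8] phi -43.5 F [ 0.6 -0.2 -0.1]
```

View pics/s3.png

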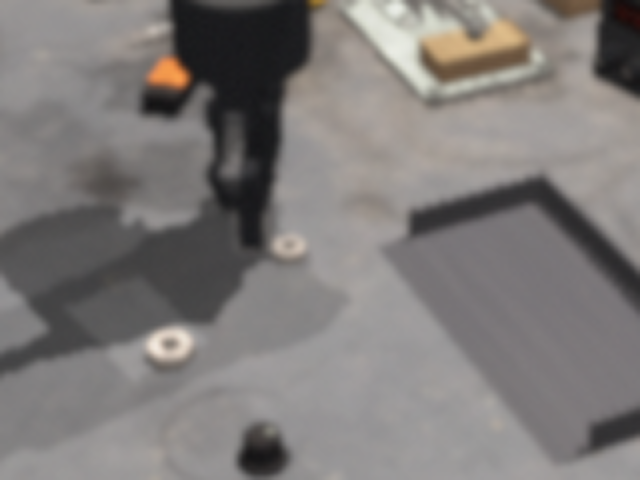

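The nut is still against the fingertips at (289,245) in the zoom, with the tray to the right of it.

```bash
python3 - <<'E'
from h import *
p=ray('scene',210+289/4,130+243/4,.008)[:2];print(p,W2T(p));rel(p);plan(p,(12,48),21)
E
```

```text
[0.53530242 0.08233468] [-106.57888194  118.73793582]
nut rel tool x,y mm -0.6 22.4 tcp [0.5195 0.0982 0.0178] trayframe tcp [-125.5  130.8] phi -43.5 F [ 0.6 -0.2 -0.1]
t 5.25 yaw -0.002 pushdeg -43.3 L 138.1 after yaw: dx -0.7 dy 1.4 z now 17.8
```

Emit:
{"name": "apply_moves", "arguments": {"gripper": [0, 0, 0, 0, 0, 0, 0, 0, 0, 0], "delta_pos": [[-1, 4, 0], [0, 8, 0], [0, 10, 0], [0, 10, 0], [0, 10, 0], [0, 10, -1], [0, 10, 0], [0, 10, 0], [0, 8, 0], [0, 0, 0]], "yaw": [0.04, 0, 0, 0, 0, 0, 0, 0, 0, 0]}}

```text
t: 6.5
tcp_pos: [0.5784, 0.036, 0.0189]
tcp_rot: [[0.718, 0.696, -0.001], [0.696, -0.718, -0.003], [-0.002, 0.002, -1.0]]
force: [-0.3, 0.9, -0.2]
opening: 0.0003
```

```bash
python3 - <<'E'
from h import *
im=look('s4',(240,120,400,240))
rel([0.5,0.1])
E
```

```text
[385.  124.9] 290 [0.9706 0.1567] tray [302.3 285.6]
nut rel tool x,y mm -11.7 -100.1 tcp [0.5781 0.0363 0.0188] trayframe tcp [-54.9  83. ] phi -45.9 F [-0.   0.1  0.1]
```

View pics/s4.png

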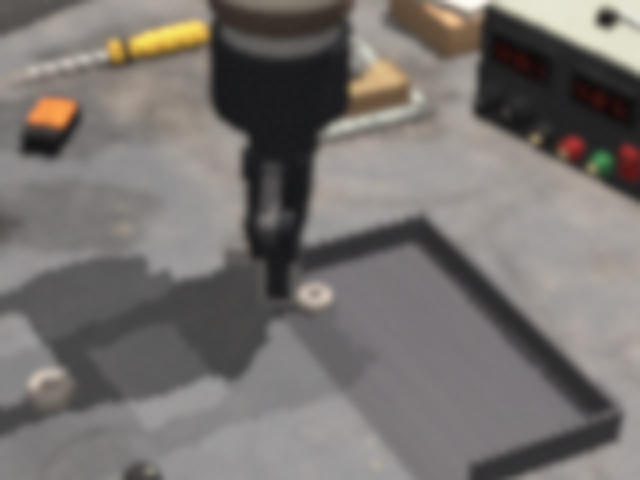

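```bash
python3 - <<'E'
from h import *
p=ray('scene',240+315/4,120+293.5/4,.01)[:2];print(p,W2T(p));rel(p);plan(p,(10,40),21)
E
```

```text
[0.59325676 0.01903129] [-36.28572945  69.49468582]
nut rel tool x,y mm -1.1 23.0 tcp [0.5781 0.0363 0.0188] trayframe tcp [-54.9  83. ] phi -45.9 F [-0.   0.1  0.1]
t 6.55 yaw -0.015 pushdeg -45.0 L 54.9 after yaw: dx -1.4 dy 1.9 z now 18.8
```

Emit:
{"name": "apply_moves", "arguments": {"gripper": [0, 0, 0, 0, 0, 0, 0, 0, 0, 0], "delta_pos": [[-1, 6, 0], [0, 10, 0], [0, 10, 0], [0, 10, 0], [0, 10, 0], [0, 6, 0], [0, 0, 0], [0, -8, 0], [0, -20, -40], [0, -40, -40]], "yaw": [-0.01, 0, 0, 0, 0, 0, 0, 0, 0, 0]}}

```text
t: 7.8
tcp_pos: [0.5649, 0.0456, 0.0967]
tcp_rot: [[0.712, 0.702, -0.009], [0.702, -0.712, -0.001], [-0.007, -0.005, -1.0]]
force: [-0.1, 1.1, 0.2]
opening: -0.0001
```

```bash
python3 - <<'E'
from h import *
im=look('s5',(240,150,400,270))
rel([0.43,0.049]);plan((.4304,.049),(12,0),42)
E
```

```text
[342.2 194.8] 16 [ 0.6327 -0.0181] tray [10.3 41.8]
nut rel tool x,y mm -95.2 -93.9 tcp [0.5637 0.0494 0.1011] trayframe tcp [-71.7  92.8] phi -45.2 F [3.8 5.4 0.3]
t 7.85 yaw -0.282 pushdeg -29.0 L 223.0 after yaw: dx -65.1 dy -158.3 z now 101.1
```

View pics/s5.png

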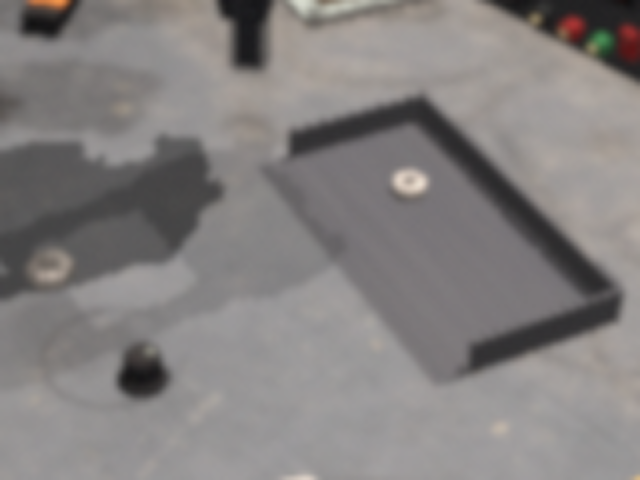

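Nut c lies flat on the tray floor at (410,183) in the zoom, about (10,42) mm in the tray frame. Next is the middle nut.

Emit:
{"name": "apply_moves", "arguments": {"gripper": [0, 0, 0, 0, 0, 0, 0, 0, 0, 0], "delta_pos": [[0, 0, 0], [0, 0, 0], [-16, -40, 0], [-16, -40, 0], [-16, -40, 10], [-16, -35, 20], [0, 0, 20], [0, 0, 10], [0, 0, 0], [0, 0, 0]], "yaw": [-0.14, -0.14, 0, 0, 0, 0, 0, 0, 0, 0]}}

```text
t: 9.1
tcp_pos: [0.3868, 0.0736, 0.0415]
tcp_rot: [[0.472, 0.882, -0.003], [0.882, -0.472, 0.001], [-0.001, -0.003, -1.0]]
force: [-0.4, 0.0, -0.7]
opening: 0.0003
```

```bash
python3 - <<'E'
from h import *
plan((.4304,.049),(12,0),42)
E
```

```text
t 9.1 yaw 0.015 pushdeg -29.0 L 223.0 after yaw: dx -0.3 dy 8.1 z now 41.5
```

Emit:
{"name": "apply_moves", "arguments": {"gripper": [0, 0, 0, 0, 0, 0, 0, 0, 0, 0], "delta_pos": [[0, 0, 12], [0, 4, 8], [0, 8, 3], [0, 8, 0], [0, 8, 0], [0, 10, 0], [0, 10, 0], [0, 10, 0], [0, 8, 0], [0, 0, 0]], "yaw": [0.015, 0, 0, 0, 0, 0, 0, 0, 0, 0]}}

```text
t: 10.35
tcp_pos: [0.4515, 0.0383, 0.0184]
tcp_rot: [[0.487, 0.873, 0.001], [0.873, -0.487, 0.0], [0.001, 0.0, -1.0]]
force: [-0.6, -0.1, 0.0]
opening: -0.0001
```

```bash
python3 - <<'E'
from h import *
im=look('s6',(210,150,370,270))
rel([.4304,.049])
E
```

```text
[342.4 194.8] 17 [ 0.6331 -0.0182] tray [10.7 41.8]
nut rel tool x,y mm -0.9 -23.2 tcp [0.4511 0.0385 0.0183] trayframe tcp [-179.3   57.7] phi -29.1 F [-0.3  0.2 -0.1]
```

View pics/s6.png

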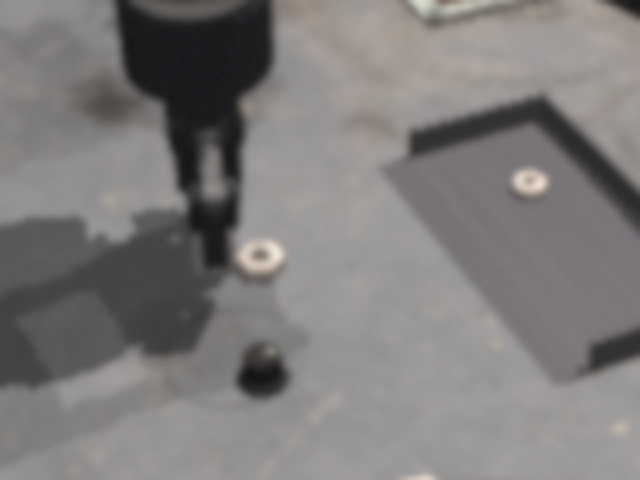

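```bash
python3 - <<'E'
from h import *
p=ray('scene',210+260/4,150+255/4,.010)[:2];print(p,W2T(p));rel(p);plan(p,(12,0),23)
E
```

```text
[0.47194348 0.02229665] [-155.4249077    46.39854507]
nut rel tool x,y mm -4.0 26.1 tcp [0.4511 0.0385 0.0183] trayframe tcp [-179.3   57.7] phi -29.1 F [-0.3  0.2 -0.1]
t 10.4 yaw -0.02 pushdeg -28.0 L 173.7 after yaw: dx -4.5 dy 3.0 z now 18.3
```

Emit:
{"name": "apply_moves", "arguments": {"gripper": [0, 0, 0, 0, 0, 0, 0, 0, 0, 0], "delta_pos": [[0, -3, 0], [-5, 0, 0], [0, 5, 0], [0, 8, 0], [0, 10, 0], [0, 10, 0], [0, 10, 0], [0, 10, 0], [0, 8, 0], [0, 0, 0]], "yaw": [-0.02, 0, 0, 0, 0, 0, 0, 0, 0, 0]}}

```text
t: 11.65
tcp_pos: [0.5034, 0.0048, 0.018]
tcp_rot: [[0.468, 0.884, 0.0], [0.884, -0.468, 0.001], [0.001, 0.0, -1.0]]
force: [0.9, 0.6, -0.0]
opening: 0.0001
```

```bash
python3 - <<'E'
from h import *
im=look('s7',(240,150,400,270))
rel([.4304,.049])
E
```

```text
[342.2 195. ] 20 [ 0.6322 -0.0185] tray [ 9.9 41.3]
nut rel tool x,y mm 4.9 -84.8 tcp [0.503  0.005  0.0179] trayframe tcp [-121.3   36.2] phi -27.9 F [1.1 0.2 0.3]
```

View pics/s7.png

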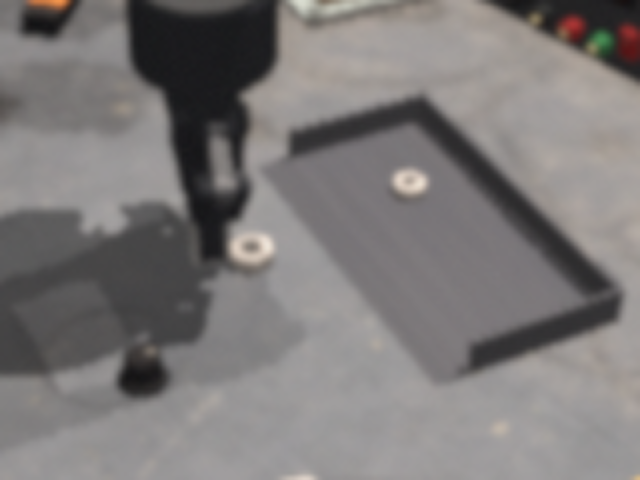

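```bash
python3 - <<'E'
from h import *
p=ray('scene',240+251.5/4,150+246/4,.010)[:2];print(p,W2T(p));rel(p);plan(p,(12,-3),24)
E
```

```text
[ 0.52355639 -0.00956811] [-98.13410044  26.47322057]
nut rel tool x,y mm -3.3 24.9 tcp [0.503  0.005  0.0179] trayframe tcp [-121.3   36.2] phi -27.9 F [1.1 0.2 0.3]
t 11.7 yaw -0.007 pushdeg -27.5 L 114.0 after yaw: dx -3.4 dy 0.9 z now 17.9
```

Emit:
{"name": "apply_moves", "arguments": {"gripper": [0, 0, 0, 0, 0, 0, 0, 0, 0, 0], "delta_pos": [[0, -3, 0], [-4, 0, 0], [0, 5, 0], [0, 8, 0], [0, 10, 0], [0, 10, 0], [0, 10, -1], [0, 10, 0], [0, 8, 0], [0, 0, 0]], "yaw": [0, 0, 0, 0, 0, 0, 0, 0, 0, 0]}}

```text
t: 12.95
tcp_pos: [0.5558, -0.0279, 0.0188]
tcp_rot: [[0.468, 0.884, -0.0], [0.884, -0.468, 0.001], [0.0, -0.0, -1.0]]
force: [-0.6, -0.7, 0.6]
opening: 0.0001
```

```bash
python3 - <<'E'
from h import *
im=look('s8',(240,150,400,270))
rel([.4304,.049])
E
```

```text
[342.  194.9] 21 [ 0.6323 -0.018 ] tray [ 9.9 41.8]
nut rel tool x,y mm 9.3 -146.4 tcp [ 0.5554 -0.0276  0.0187] trayframe tcp [-63.1  15.7] phi -27.9 F [ 0.  -0.1 -0.7]
```

View pics/s8.png

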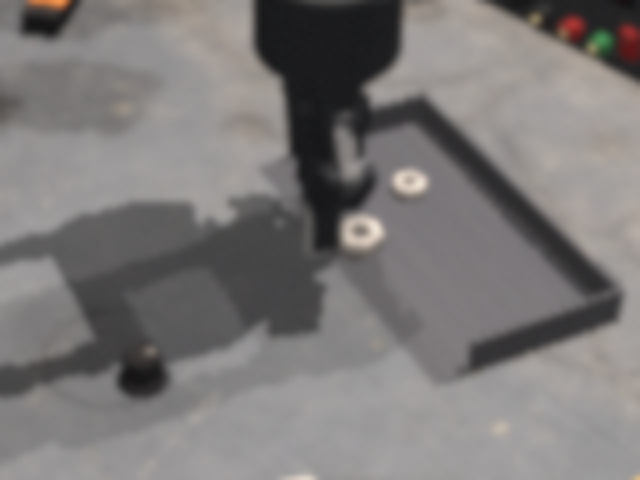

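```bash
python3 - <<'E'
from h import *
p=ray('scene',240+362/4,150+229.5/4,.012)[:2];print(p,W2T(p));rel(p);plan(p,(10,-8),24)
E
```

```text
[ 0.57827291 -0.03851737] [-38.4450736   10.06656881]
nut rel tool x,y mm 1.1 25.3 tcp [ 0.5554 -0.0276  0.0187] trayframe tcp [-63.1  15.7] phi -27.9 F [ 0.  -0.1 -0.7]
t 13.0 yaw 0.089 pushdeg -33.0 L 51.7 after yaw: dx 3.3 dy 1.1 z now 18.7
```

Emit:
{"name": "apply_moves", "arguments": {"gripper": [0, 0, 0, 0, 0, 0, 0, 0, 0, 0], "delta_pos": [[1, 4, 0], [0, 8, 0], [0, 10, 0], [0, 10, 0], [0, 10, 0], [0, 6, 0], [0, 0, 0], [0, -8, 0], [0, -20, -40], [0, -40, -40]], "yaw": [0.03, 0, 0, 0, 0, 0, 0, 0, 0, 0]}}

```text
t: 14.25
tcp_pos: [0.5377, -0.0173, 0.0967]
tcp_rot: [[0.497, 0.868, -0.008], [0.868, -0.497, 0.003], [-0.001, -0.008, -1.0]]
force: [0.8, 0.3, 0.8]
opening: 0.0001
```

```bash
python3 - <<'E'
from h import *
im=look('s9',(240,170,400,290))
plan((.4284,-.163),(12,-50),44)
E
```

```text
[342.2 194.8] 16 [ 0.6327 -0.0181] tray [10.3 41.8]
[352.3 205. ] 45 [ 0.6244 -0.0601] tray [11.3 -1. ]
[314.8 273.7] 98 [ 0.4292 -0.1629] tray [-157.  -143.7]
t 14.3 yaw -0.804 pushdeg 16.4 L 194.0 after yaw: dx -112.0 dy -188.6 z now 100.7
```

View pics/s9.png

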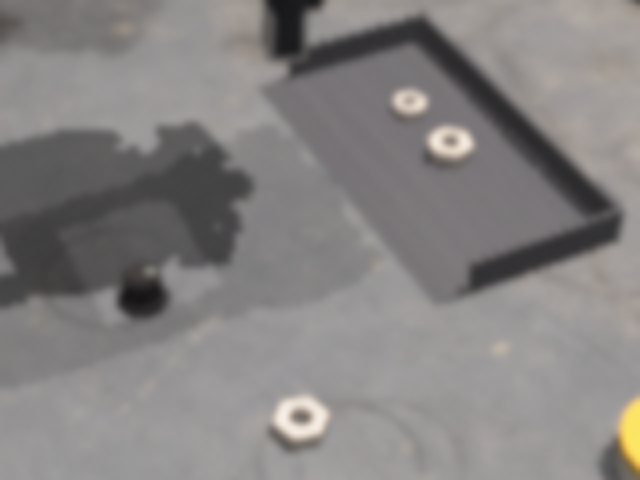

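Nut b lies flat at tray (11,-1) and nut c hasn't moved. The last nut is at (300,420) in the zoom.

Emit:
{"name": "apply_moves", "arguments": {"gripper": [0, 0, 0, 0, 0, 0, 0, 0, 0, 0], "delta_pos": [[0, 0, 0], [0, 0, 0], [0, 0, 0], [0, 0, 0], [0, 0, 0], [-28, -46, 0], [-28, -46, 0], [-28, -46, 0], [-20, -36, 0], [0, 0, 0]], "yaw": [-0.16, -0.16, -0.16, -0.16, -0.16, 0, 0, 0, 0, 0]}}

```text
t: 15.55
tcp_pos: [0.3917, -0.1647, 0.1015]
tcp_rot: [[-0.312, 0.95, -0.006], [0.95, 0.312, 0.003], [0.005, -0.005, -1.0]]
force: [0.3, 0.2, 0.0]
opening: 0.0003
```

```bash
python3 - <<'E'
from h import *
plan((.4288,-.163),(12,-50),44)
E
```

```text
t 15.55 yaw 0.03 pushdeg 16.5 L 193.7 after yaw: dx -8.9 dy -7.9 z now 101.5
```

Emit:
{"name": "apply_moves", "arguments": {"gripper": [0, 0, 0, 0, 0, 0, 0, 0, 0, 0], "delta_pos": [[0, 0, 10], [-9, -8, 20], [0, 0, 25], [0, 0, 15], [0, 0, 8], [0, 0, 4], [0, 4, 1], [0, 6, 0], [0, 5, 0], [0, 0, 0]], "yaw": [0.03, 0, 0, 0, 0, 0, 0, 0, 0, 0]}}

```text
t: 16.8
tcp_pos: [0.403, -0.166, 0.0149]
tcp_rot: [[-0.287, 0.958, -0.008], [0.958, 0.287, 0.003], [0.005, -0.007, -1.0]]
force: [-0.2, 0.0, -0.4]
opening: -0.0002
```

```bash
python3 - <<'E'
from h import *
plan((.4288,-.163),(12,-50),24)
E
```

```text
t 16.8 yaw 0.004 pushdeg 16.5 L 193.7 after yaw: dx -4.4 dy 1.6 z now 14.9
```

Emit:
{"name": "apply_moves", "arguments": {"gripper": [0, 0, 0, 0, 0, 0, 0, 0, 0, 0], "delta_pos": [[0, -3, -2], [-5, 0, -1], [0, 5, 0], [0, 8, 0], [0, 10, 0], [0, 10, 0], [0, 10, 0], [0, 10, 0], [0, 8, 0], [0, 0, 0]], "yaw": [0, 0, 0, 0, 0, 0, 0, 0, 0, 0]}}

```text
t: 18.05
tcp_pos: [0.4644, -0.153, 0.0175]
tcp_rot: [[-0.288, 0.958, -0.008], [0.958, 0.288, 0.003], [0.005, -0.007, -1.0]]
force: [-0.2, 0.4, -0.0]
opening: 0.0001
```

```bash
python3 - <<'E'
from h import *
im=look('s10',(260,180,420,300))
rel([.4304,.049])
E
```

```text
[355.1 205.2] 18 [ 0.6289 -0.0645] tray [16.6 -4.3]
nut rel tool x,y mm 203.1 25.8 tcp [ 0.4641 -0.153   0.0174] trayframe tcp [-125.1 -126.4] phi 16.7 F [-0.3  0.5  0.4]
```

View pics/s10.png

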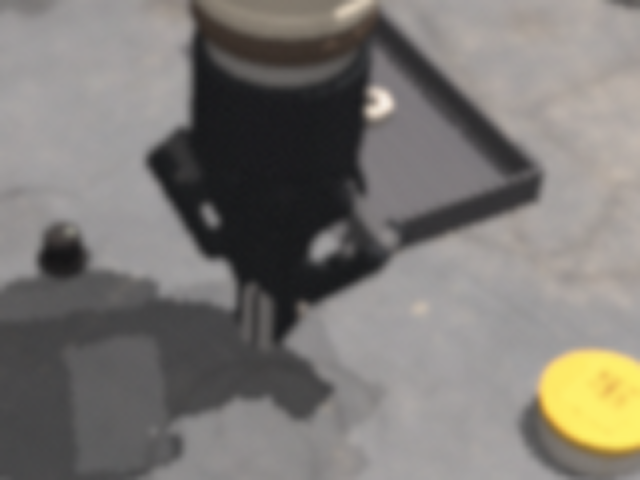

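The gripper hides the nut in this view, so I'll try the top camera.

```bash
python3 - <<'E'
from h import *
im=look('t10',(270,120,430,240),4,'top')
print(proj('top',[.4645+.958*.025,-.153+.287*.025,.01]))
E
```

```text
[313.1 147.6] 57 [ 0.6309 -0.018 ] tray [ 8.5 41.5]
[331.3 151.4] 89 [ 0.6213 -0.0613] tray [ 8.5 -2.9]
[398.4 200.9] 2364 [ 0.5008 -0.2182] tray [ -75.1 -182.1]
[357.  227.9] 509 [ 0.4383 -0.1188] tray [-157.7  -98.6]
[411.9 237.8] 27 [ 0.4137 -0.2472] tray [-153.9 -229.3]
[368.04481558 206.44468198]
```

View pics/t10.png

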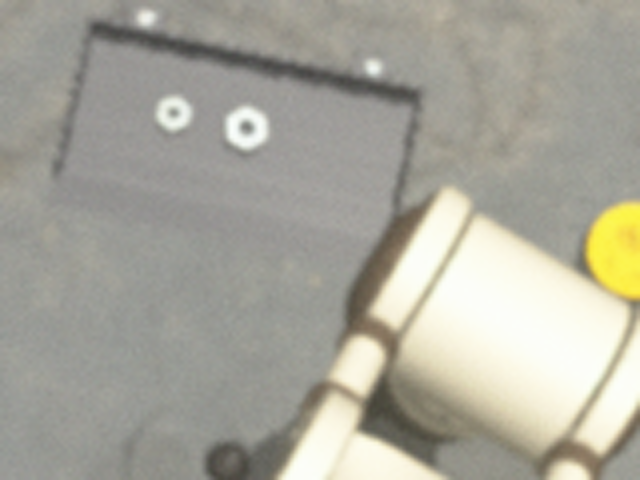

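Emit:
{"name": "apply_moves", "arguments": {"gripper": [0, 0, 0, 0, 0, 0, 0, 0, 0, 0], "delta_pos": [[0, -5, 0], [0, -15, 0], [0, -20, 0], [0, -15, 0], [0, 0, 0], [0, 0, 0], [0, 0, 0], [0, 0, 0], [0, 0, 0], [0, 0, 0]], "yaw": [0, 0, 0, 0, 0, 0, 0, 0, 0, 0]}}

```text
t: 19.4
tcp_pos: [0.4073, -0.1698, 0.0178]
tcp_rot: [[-0.286, 0.958, -0.008], [0.958, 0.286, 0.003], [0.005, -0.007, -1.0]]
force: [0.0, -0.5, -0.7]
opening: -0.0001
```

```bash
python3 - <<'E'
from h import *
im=look('s11',(260,180,420,300))
rel([.4304,.049])
E
```

```text
[342.  194.9] 21 [ 0.6323 -0.018 ] tray [ 9.9 41.8]
[352.2 204.9] 50 [ 0.6246 -0.0596] tray [11.3 -0.5]
nut rel tool x,y mm 203.1 84.8 tcp [ 0.4073 -0.1699  0.0178] trayframe tcp [-176.9 -155.2] phi 16.6 F [ 0.2 -0.2  0.1]
```

View pics/s11.png

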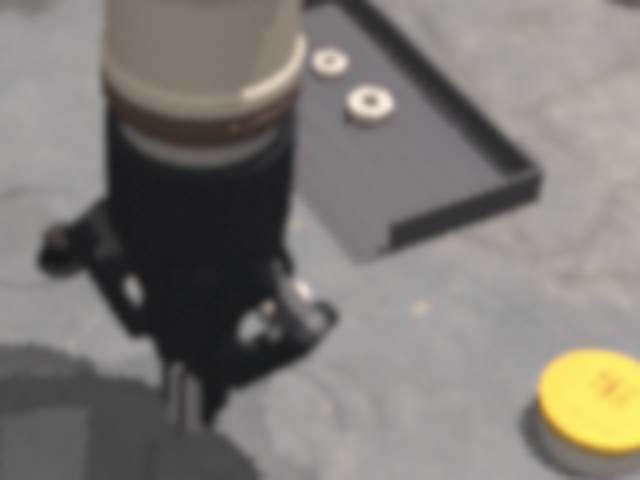

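Emit:
{"name": "apply_moves", "arguments": {"gripper": [0, 0, 0, 0, 0, 0, 0, 0, 0, 0], "delta_pos": [[0, -10, -20], [0, -10, -40], [0, 0, -40], [0, 0, -20], [0, 0, 0], [0, 0, 0], [0, 0, 0], [0, 0, 0], [0, 0, 0], [0, 0, 0]], "yaw": [0, 0, 0, 0, 0, 0, 0, 0, 0, 0]}}

```text
t: 20.7
tcp_pos: [0.3862, -0.1739, 0.1369]
tcp_rot: [[-0.287, 0.958, -0.015], [0.958, 0.287, 0.009], [0.013, -0.012, -1.0]]
force: [-0.0, -0.6, 0.3]
opening: 0.0003
```

```bash
python3 - <<'E'
from h import *
im=look('s12',(260,180,420,300))
for c,a,p in nuts(im,'scene',(280,230,400,290)):
  print(p);rel(p);plan(p,(12,-50),24)
E
```

```text
[342.2 195. ] 20 [ 0.6322 -0.0185] tray [ 9.9 41.3]
[352.2 205. ] 46 [ 0.6243 -0.0598] tray [11.1 -0.7]
[330.9 253.3] 87 [ 0.4869 -0.1425] tray [-105.1 -111.2]
[ 0.4869 -0.1425]
nut rel tool x,y mm 1.3 105.5 tcp [ 0.3862 -0.174   0.1369] trayframe tcp [-196.6 -163.8] phi 16.7 F [-0.5  0.4 -0.4]
t 20.75 yaw 0.027 pushdeg 15.1 L 132.2 after yaw: dx 4.2 dy 81.4 z now 136.9
```

View pics/s12.png

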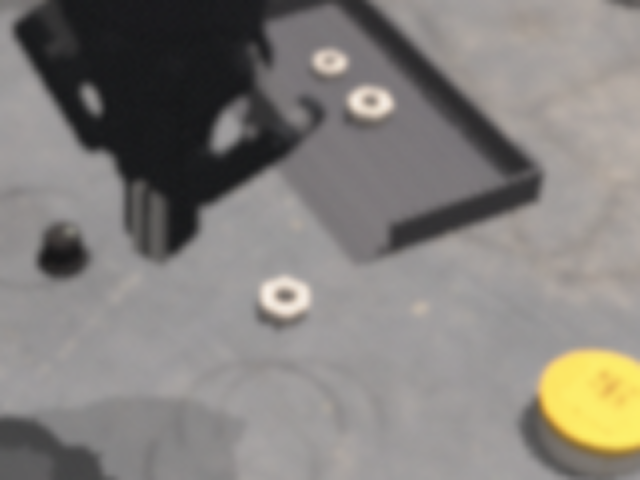

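The last nut is in the open at (284,298), pushed straight. I'll go back down behind it.

Emit:
{"name": "apply_moves", "arguments": {"gripper": [0, 0, 0, 0, 0, 0, 0, 0, 0, 0], "delta_pos": [[0, 0, 10], [4, 20, 20], [0, 20, 25], [0, 15, 25], [0, 0, 20], [0, 0, 10], [0, 0, 5], [0, 0, 1], [0, 0, 0], [0, 0, 0]], "yaw": [0.027, 0, 0, 0, 0, 0, 0, 0, 0, 0]}}

```text
t: 22.0
tcp_pos: [0.4386, -0.1554, 0.0157]
tcp_rot: [[-0.252, 0.968, -0.012], [0.968, 0.252, 0.006], [0.009, -0.01, -1.0]]
force: [0.7, -0.4, -0.1]
opening: -0.0001
```

```bash
python3 - <<'E'
from h import *
plan((.4869,-.1425),(12,-50),24)
E
```

```text
t 22.0 yaw -0.008 pushdeg 15.1 L 132.2 after yaw: dx -0.2 dy 26.0 z now 15.7
```

Emit:
{"name": "apply_moves", "arguments": {"gripper": [0, 0, 0, 0, 0, 0, 0, 0, 0, 0], "delta_pos": [[0, 6, -2], [0, 10, 0], [0, 8, 0], [0, 8, 0], [0, 10, 0], [0, 10, 0], [0, 10, 0], [0, 10, -1], [0, 8, 0], [0, 0, 0]], "yaw": [-0.008, 0, 0, 0, 0, 0, 0, 0, 0, 0]}}

```text
t: 23.25
tcp_pos: [0.5227, -0.1332, 0.0188]
tcp_rot: [[-0.261, 0.965, -0.011], [0.965, 0.261, 0.005], [0.008, -0.009, -1.0]]
force: [-0.9, -0.2, 0.2]
opening: -0.0
```

Emit:
{"name": "apply_moves", "arguments": {"gripper": [0, 0, 0, 0, 0, 0, 0, 0, 0, 0], "delta_pos": [[0, -10, 0], [0, -20, -30], [0, -30, -40], [0, -20, -40], [0, 0, -10], [0, 0, 0], [0, 0, 0], [0, 0, 0], [0, 0, 0], [0, 0, 0]], "yaw": [0, 0, 0, 0, 0, 0, 0, 0, 0, 0]}}

```text
t: 24.5
tcp_pos: [0.4384, -0.1534, 0.1362]
tcp_rot: [[-0.261, 0.965, -0.022], [0.965, 0.261, 0.012], [0.017, -0.018, -1.0]]
force: [-0.5, 0.3, -0.0]
opening: -0.0002
```

```bash
python3 - <<'E'
from h import *
im=look('s13',(280,180,440,300))
for c,a,p in nuts(im,'scene',(280,210,400,290)):
  print(p);rel(p);plan(p,(12,-50),24)
E
```

```text
[352.2 204.9] 48 [ 0.6246 -0.0596] tray [11.3 -0.5]
[347.3 235.6] 69 [ 0.5462 -0.1261] tray [-50.8 -82.4]
[ 0.5462 -0.1261]
nut rel tool x,y mm -1.7 111.2 tcp [ 0.4384 -0.1534  0.1362] trayframe tcp [-150.1 -132.4] phi 15.1 F [-1.3 -0.2 -0.5]
t 24.55 yaw 0.006 pushdeg 14.8 L 70.6 after yaw: dx -1.0 dy 87.2 z now 136.2
```

View pics/s13.png

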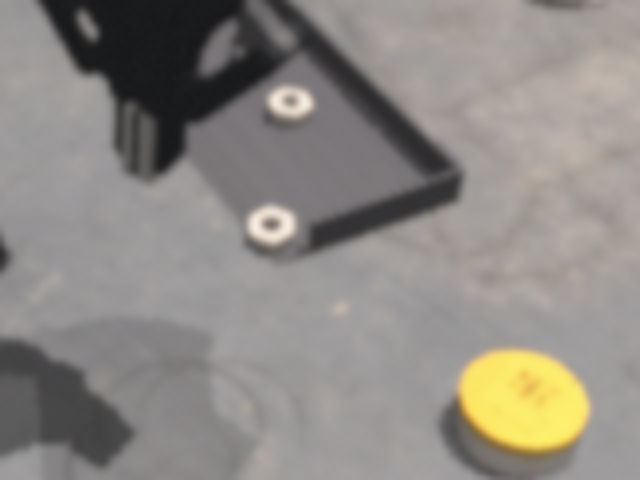

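```bash
python3 - <<'E'
from h import *
plan((.5462,-.1258),(12,-44),40)
E
```

```text
t 24.55 yaw -0.063 pushdeg 18.7 L 73.5 after yaw: dx -8.4 dy 71.0 z now 136.2
```

Emit:
{"name": "apply_moves", "arguments": {"gripper": [0, 0, 0, 0, 0, 0, 0, 0, 0, 0], "delta_pos": [[0, 0, 10], [-8, 20, 20], [0, 20, 25], [0, 20, 25], [0, 3, 20], [0, 0, 10], [0, 0, 5], [0, 0, 1], [0, 0, 0], [0, 0, 0]], "yaw": [-0.063, 0, 0, 0, 0, 0, 0, 0, 0, 0]}}

```text
t: 25.8
tcp_pos: [0.5023, -0.1408, 0.018]
tcp_rot: [[-0.322, 0.947, -0.017], [0.947, 0.322, 0.008], [0.013, -0.013, -1.0]]
force: [-0.6, 0.0, 0.1]
opening: -0.0001
```

```bash
python3 - <<'E'
from h import *
plan((.5462,-.1258),(12,-44),24);rel((.5462,-.1258))
E
```

```text
t 25.8 yaw 0.002 pushdeg 18.7 L 73.5 after yaw: dx 0.1 dy 22.4 z now 18.0
nut rel tool x,y mm 0.1 46.4 tcp [ 0.5023 -0.1408  0.018 ] trayframe tcp [ -90.5 -106.3] phi 18.8 F [-0.6  0.   0.1]
```

Emit:
{"name": "apply_moves", "arguments": {"gripper": [0, 0, 0, 0, 0, 0, 0, 0, 0, 0], "delta_pos": [[0, 8, -1], [0, 10, 0], [0, 6, 0], [0, 8, -1], [0, 10, 0], [0, 10, -1], [0, 10, 0], [0, 10, 0], [0, 10, 0], [0, 7, 0]], "yaw": [0, 0, 0, 0, 0, 0, 0, 0, 0, 0]}}

```text
t: 27.05
tcp_pos: [0.5932, -0.1102, 0.0206]
tcp_rot: [[-0.322, 0.946, -0.015], [0.947, 0.323, 0.007], [0.012, -0.012, -1.0]]
force: [-0.2, -0.8, 0.9]
opening: 0.0001
```

Emit:
{"name": "apply_moves", "arguments": {"gripper": [0, 0, 0, 0, 0, 0, 0, 0, 0, 0], "delta_pos": [[0, 0, 0], [0, -8, 0], [0, -10, -30], [0, -30, -40], [0, -40, -40], [0, -40, -20], [0, -20, 0], [0, 0, 0], [0, 0, 0], [0, 0, 0]], "yaw": [0, 0, 0, 0, 0, 0, 0, 0, 0, 0]}}

```text
t: 28.3
tcp_pos: [0.4474, -0.1608, 0.1552]
tcp_rot: [[-0.321, 0.947, -0.018], [0.947, 0.321, 0.007], [0.012, -0.015, -1.0]]
force: [0.1, -0.5, 0.0]
opening: 0.0002
```

```bash
python3 - <<'E'
from h import *
im=look('s14',(260,150,420,270))
im=look('t14',(260,110,440,245),4,'top')
print(sense()['tcp_pos'],sense()['t'])
E
```

```text
[417.4 162.7] 34 [ 0.8786 -0.0391] tray [254.9  74.6]
[352.2 204.8] 49 [ 0.6248 -0.0594] tray [11.5 -0.2]
[363.4 215.1] 54 [ 0.6185 -0.1006] tray [ 14.3 -41.8]
[313.2 147.9] 48 [ 0.6303 -0.0182] tray [ 7.9 41.2]
[331.4 151.5] 81 [ 0.621  -0.0615] tray [ 8.2 -3.1]
[348.3 153.7] 80 [ 0.6154 -0.1019] tray [ 11.5 -43.8]
[415.2 195.6] 2309 [ 0.513  -0.2584] tray [ -54.5 -218.7]
[370.5 219.9] 184 [ 0.4567 -0.1509] tray [-132.8 -126. ]
[358.8 241.6] 56 [ 0.4063 -0.1221] tray [-188.2 -108.8]
[ 0.44745864 -0.16068977  0.15514812] 28.4
```

View pics/s14.png

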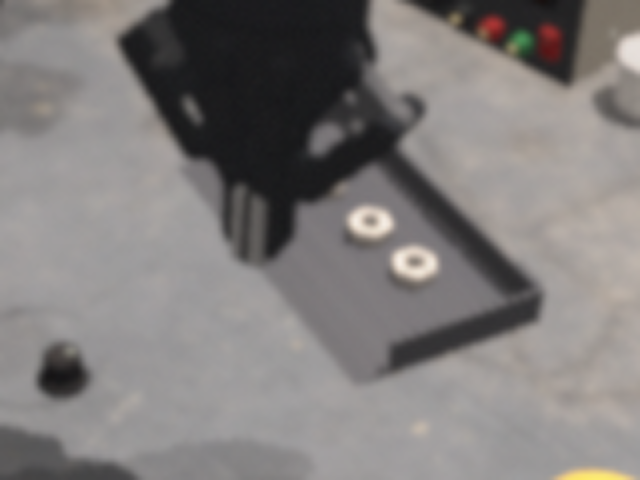

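View pics/t14.png

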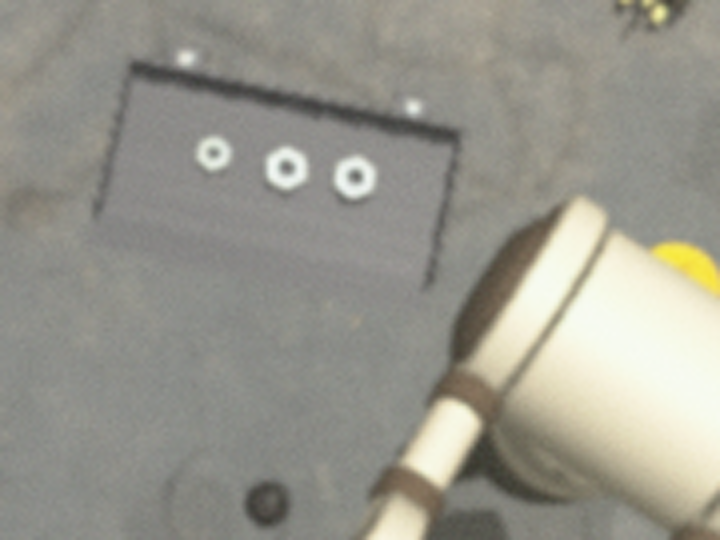

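Both views show all three nuts lying flat in a row on the floor, at (213,153), (287,168) and (355,178) in the top zoom. They are well clear of the lip, and the knob is still at its old pixel. I'll check the tin and battery, then hand in.

```bash
python3 - <<'E'
from h import *
im=grab_frame('scene');a=cv2.imread('pics/scene0.png')[:,:,::-1]
def blobs(im):
    h=cv2.cvtColor(np.ascontiguousarray(im),cv2.COLOR_RGB2HSV);o=[]
    for nm,(x0,y0,x1,y1),m in(('tin',(380,250,440,310),(h[...,1]>150)&(h[...,2]>120)),('batt',(235,135,270,165),(h[...,1]>150)&(h[...,2]>120)),('knob',(262,230,290,255),im.max(axis=2)<70)):
        ys,xs=np.nonzero(m[y0:y1,x0:x1]);o.append((nm,len(xs),(xs.mean()+x0).round(1),(ys.mean()+y0).round(1)) if len(xs) else (nm,0))
    return o
print(blobs(a));print(blobs(im))
im=grab_frame('top');cv2.imwrite('pics/tend.png',im[:,:,::-1])
h=cv2.cvtColor(im,cv2.COLOR_RGB2HSV);m=((h[...,1]>150)&(h[...,2]>120))[155:190,175:205];ys,xs=np.nonzero(m);print('batt top',xs.mean()+175,ys.mean()+155,'was 187.4,169.4')
print(np.abs(sense()['joint_vel']).max())
print(sign_off())
E
```

```text
[('tin', 427, np.float64(408.7), np.float64(281.0)), ('batt', 58, np.float64(253.1), np.float64(147.8)), ('knob', 91, np.float64(275.0), np.float64(243.6))]
[('tin', 191, np.float64(407.0), np.float64(282.1)), ('batt', 59, np.float64(253.2), np.float64(147.9)), ('knob', 85, np.float64(274.9), np.float64(243.6))]
batt top 187.41610738255034 169.46308724832215 was 187.4,169.4
0.0036005397405689636
the job is handed in; nothing more can be done
None
```

All three nuts are in the tray, and I handed the job in at about 28.5 s of the 72 s allowed. I pushed each one from the side with the fingers shut, in short stages, over the front lip.

- **Nuts:** in the last pictures from above they lie flat on the floor at about (8, 41), (8, −3) and (12, −44) mm in the tray frame. Each is at least 35 mm past the inner edge of the lip. The two views agreed on these positions to about 3 mm. The arm partly hid the small nut from the scene camera at the end, so its final position comes from the top view alone.
- **Knob and battery:** both are at the same image positions as at the start, within 0.2 pixel.
- **Tin:** this check was not clean. The detected yellow area fell from 427 to 191 pixels and its centre shifted by about 2 pixels. I think the arm's shadow on the lid is the cause, but I did not confirm that with another picture. The fingers stayed well clear of the tin, and all the force readings were small.
- **Robot:** at hand-in the arm was still, with the tool 155 mm above the table and touching nothing.

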